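Stand up the large check weight and centre it on the balance

TASK

Two knobbed steel check weights lie on their sides in the cradles. Take the larger one, stand it upright (knob up) on the black rubber mat and let go of it there; then take it again and set it gently, upright, in the middle of the balance pan, inside the engraved ring, not dropping it or bottoming the pan or knocking the clear draught ring. Leave the smaller weight in its cradle and the other things on the bench where they are.

Things in the scene. Friction and masses are not known exactly. Their poses are not given: they have to be found in the camera images.
- large_center (a point): Larger check weight, bare steel, about 0.5 kg (+-15 %): cylinder of diameter 40, length 46 mm, then a neck of diameter 13, length 10 mm, then a knob of diameter 20, length 22 mm; 78 mm overall. Point: centre of the 46 mm cylinder, on its axis, 23 mm from the flat foot, 5 mm from the centre of mass. Its x axis runs from foot to knob: level at the start, straight up when the weight stands.
- large_knob (a point): Centre of the larger weight's knob, on the axis, 44 mm from the cylinder's centre and 67 mm above the foot; the knob reaches 11 mm above and below this point, and the top face of the 40 mm cylinder is 21 mm below it when the weight stands. Axes as for the weight's centre.
- small_center (a point): Smaller check weight, steel, 0.17 kg, same form: cylinder of diameter 28 and length 34 mm, knob of diameter 14. Point at the centre of its cylinder; x axis from foot to knob. Stays in its cradle.
- rack: Fixed grey plate, 170 x 70 x 8 mm (x, y, z), with two white 90 degree V cradles along its y, 37 mm wide, 36 mm long, tops 23 mm above the table, at x = -55 and +55 mm. The weights lie in them, knobs to the plate's +y; which is where varies. The lying larger weight's axis is 36 mm above the table; its cylinder overhangs the V a little all round. Origin: centre of the underside.
- mat_top (a point): Centre of the top face of the fixed black rubber mat, 150 x 150 mm, 3 mm thick. z up, x and y along its sides.
- pan_top (a point): Centre of the top face of the balance's round steel pan, diameter 110 mm, 84 mm above the table when empty, with a concentric engraved ring of inside diameter 56 mm. z up. The housing (260 x 200 mm along x, y; top 68 mm above the table) reaches 165 mm from here to -x and 95 mm to +x.
- pan (a joint): How far the pan has sunk, in m: 0 empty, stop at 0.010. Dropping the weight from above 5 mm or so shocks it. The spring gives 1.25 N per mm, so the larger weight alone sinks it by about 4 mm (3.4 to 4.6).
- shield: Fixed clear draught ring round the pan and concentric with it: inside diameter 140, wall 3 mm, open at the top, rim 130 mm above the table (46 mm above the empty pan). Origin on its axis at its underside, 68 mm above the table.
- beaker_a: Clear plastic beaker, diameter 52, height 55 mm, bystander; origin at its underside.
- beaker_b: Like the first beaker, bystander.
- amber: Amber bottle, diameter 56, height 110 mm, bystander; origin at its underside.
- jar: Lidded glass jar, diameter 56, height 60 mm, bystander; origin at its underside.
- tweezers: Steel tweezers lying flat, 110 mm long, bystander.
- dish: White square dish, 75 x 75 x 20 mm, bystander; origin at its underside.
There are look-alikes about, which are no part of the job. Of the things shaped like the part that bears mat_top, the black one is meant.

How it is judged:
By the outcome, as a careful person would: the job done as asked, in the order asked, and still so for the second after the job is handed in, with the robot touching nothing.
It also fails if it takes over 58 s, if anything falls off the work surface, if the arm or the gripper's body presses on something with over 40 N, if the wrist force passes 120 N, or if a joint passes its speed limit or range.

ROBOT

A 6-joint arm with a two-finger parallel gripper is mounted at the origin on the work surface. World frame = base frame: x ahead of the robot, y to its left, z up, the work surface at z = 0. Lengths are in mm, angles in rad, forces in N, time in s.
With the tool pointing down it reaches from about 350 to 975 mm from the base axis. Payload 7.1 kg.
Tool frame: the origin (TCP) lies at the very end of the fingers, on their centre line; the grasp point (between the pads) lies 19 mm behind it; z points along the fingers, y is the direction in which the jaws open and shut (so a half turn about z gives the same grasp; the last joint's range is limited). The gripper opens to 88 mm and grips with 3 to 60 N. Pads are 20 mm wide; open, the fingers measure 115 mm over their backs; the gripper's body (75 mm by 178 mm) begins 61 mm behind the grasp point.
Start: joints at [1.228, 0.423, 1.63, -0, 1.089, -0.019], TCP at [198.825, 592.514, 222.675] pointing down, gripper open.
Joint ranges: [-3, 3], [-0.9, 2.11], [0.09, 2.58], [-1.31, 4.45], [0.11, 2.69], [-2.54, 2.54]. Speed limits (rad/s): [2.39, 2.39, 3.01, 3.14, 3.14, 3.14].

INTERFACE

Orientations are given as a rotation vector (axis times angle).
In Python, from workcell import monitor, vision, order, find_in, regions_of, place_of gives the robot as it stands. The module is installed in compiled form; this text tells all that it offers.
- The arm moves only by the tool carry_out, never from a script. Its argument "targets" is a list of rows, each a list of 3 entries, a list of its own where there are three numbers: the turn, a rotation vector about the world's x, y, z in degrees, then the shift along the world's x, y, z in mm, then the finger opening in mm, from 0 to 87.8. In form: [[[rx, ry, rz], [x, y, z], hand], ...]. A call has 1 to 10 rows; each row is the pose to reach, as a shift and turn from the pose commanded when the call began; what a row does not reach only later rows make up. A row lasts 1/12 s, in which the tool goes at most 41.7 mm and 7.16 degrees, less where a joint would pass 70% of its speed; a pose out of reach is approached as far as the arm can. A call with a gripper value outside its range is refused whole. The fingers move at their own pace and stop on an object; the grip force is fixed at half the most. Time passes only in rows, so rows that repeat a pose let the fingers close. It gives the time, the measured TCP pose, the force and the opening at its end, in the units of the state.
- monitor.get_obs(): the state, without advancing time (a new reading comes with each control period).
- vision.get_image(name): name is "scene" or "side" or "wrist"; returns the picture (400x640x3 uint8, red, green, blue); there is no depth.
- vision.camera_model(name): a dict with "K" (3x3 intrinsics, pixels), "rvec" (rotation vector, rad) and "tvec" (3), from world to camera coordinates, as OpenCV has them. Camera axes: x right, y down, z forward; pixel columns grow to the right and rows downward; lengths in mm; the calibration is good to about 2 mm. A picture is of the moment at which its call begins: read the wrist's pose just before it. camera_model takes no time and is no camera call; for the wrist camera it gives the pose at the moment of the call.
- order.close_job(): hands the job in, once; it reports no verdict.
Trained networks look in the newest picture that a camera, given by its name, has taken for a name from the list of things; names that differ only in an ending like _2 or _b are one class to them, and where a whole thing is asked for, a point or a joint stands for the part that bears it (a point fixed in the world has none). Each returns a list of dicts, best first, with "confidence" (0 to 1); they miss things now and then, are a little off and sometimes report something else, mostly with a low value. They report only what shows in the picture. A call takes as long as a camera call. They do not tell look-alikes from the thing itself.
- find_in(query, camera): "point" ([x, y, z] in mm, in the coordinates of the camera as it stood for that picture, good to about 4 mm: the middle of the surface that is visible of it).
- regions_of(query, camera): "mask" (400x640 bool, what is visible of it).
- place_of(query, camera): "point" ([x, y, z] in mm, in the coordinates of the camera as it stood for that picture, good to about 4 mm: a listed point, or the origin of a listed thing).
The state is a dict: "t": time; "qpos": joint angles; "qvel": joint speeds; "joint_torque": joint torques, N m; "ee_pos": TCP position; "orientation": TCP orientation; "ft_force": force on the tool from outside, world axes, zero at the start; "moment": the same for the moment, N m; "width": finger opening in mm.
Only numpy, scipy, OpenCV 4.12 (cv2) and the standard library are available. Lean on these libraries where they do the work, as an engineer would, in place of code of your own. Each camera call takes 0.05 s, during which the arm holds its last target.

## Working session

There is one attempt and no reset: what is moved stays moved. The work goes in short steps, Python scripts to look and compute and a tool call to move; the robot and the scene stay as the last step left them, time stands still between calls to the robot, and variables do not carry over. Pictures are saved under pics/ and viewed, and the job is handed in when it is done.

Besides the shell and the picture viewer there is one more tool, called as name(argument=value, ...), one argument or row to a line, values as JSON. carry_out: Moves the arm, as the interface text tells. Its arguments: {"type":"object","properties":{"targets":{"type":"array","items":{"type":"array"}}},"required":["targets"]}

```bash
mkdir -p pics; cat > h.py <<'E'
import numpy as np, cv2
from scipy.spatial.transform import Rotation as R
from workcell import monitor, vision, order, find_in, regions_of, place_of
def cam(n):
    m=vision.camera_model(n); return np.array(m["K"],float),R.from_rotvec(np.ravel(m["rvec"])).as_matrix(),np.ravel(m["tvec"]).astype(float)
def snap(n,f):
    c=cam(n); im=vision.get_image(n); cv2.imwrite('pics/'+f,im[...,::-1]); return im,c
def w(p,c): return c[1].T@(np.array(p)-c[2])
def px(P,c):
    q=c[0]@(c[1]@np.array(P,float)+c[2]); return q[:2]/q[2]
def onz(uv,z,c):
    d=c[1].T@np.linalg.inv(c[0])@np.array([uv[0],uv[1],1.]); o=-c[1].T@c[2]
    return o+d*(z-o[2])/d[2]
E
python3 - <<'E'
from h import *
s=monitor.get_obs(); print({k:np.round(v,3) for k,v in s.items()})
for n in("scene","side"):
    im,c=snap(n,n+'0.png'); print(n,'campos',(-c[1].T@c[2]).round())
    for q in("large_center","large_knob","small_center","rack","mat_top","pan_top"):
        for r in place_of(q,n)[:3]:
            P=w(r["point"],c); print(q,round(r["confidence"],2),P.round(1),px(P,c).round())
print(monitor.get_obs()['t'])
E
```

```text
{'t': np.float64(0.0), 'qpos': array([ 1.228,  0.424,  1.631,  0.   ,  1.089, -0.019]), 'qvel': array([-0.002,  0.001, -0.   , -0.001,  0.001, -0.002]), 'joint_torque': array([ 1.0000e-03, -5.4463e+01, -2.7367e+01,  6.4000e-02,  2.3000e-02,
       -0.0000e+00]), 'ee_pos': array([198.644, 592.   , 221.897]), 'orientation': array([-5.06e-01, -3.10e+00,  2.00e-03]), 'ft_force': array([ 0.858, -0.455,  0.903]), 'moment': array([-0.004,  0.025, -0.022]), 'width': np.float64(87.857)}
scene campos [1247.  195. 1247.]
large_center 0.49 [ 608.2 -222.9   39.7] [260. 238.]
large_knob 0.58 [ 618.7 -174.2   39.1] [272. 245.]
small_center 0.4 [ 505.8 -194.    28.3] [280. 218.]
rack 0.59 [ 5.581e+02 -2.035e+02 -5.000e-01] [272. 234.]
mat_top 0.97 [1.806e+02 3.345e+02 2.000e-01] [449. 193.]
mat_top 0.87 [ 288.8 -205.5    3.4] [299. 176.]
pan_top 0.66 [544.6 266.   83.8] [414. 259.]
side campos [  30. -766.  948.]
large_center 0.66 [ 613.3 -213.5   38.9] [398. 225.]
large_center 0.22 [ 504.1 -192.2   24.7] [363. 239.]
large_knob 0.88 [ 618.5 -168.5   36.3] [390. 215.]
large_knob 0.33 [725.2 -62.5   1.8] [394. 190.]
small_center 0.45 [ 504.4 -194.    23.9] [364. 240.]
rack 0.8 [ 556.8 -197.3   -1.4] [378. 238.]
mat_top 0.98 [182.2 334.8  -1.1] [197. 182.]
mat_top 0.92 [ 294.2 -199.4    3.6] [302. 278.]
mat_top 0.73 [ 5.066e+02 -9.200e+00  5.000e-01] [330. 206.]
pan_top 0.63 [549.8 270.5  85.9] [298. 136.]
0.7
```

View pics/scene0.png

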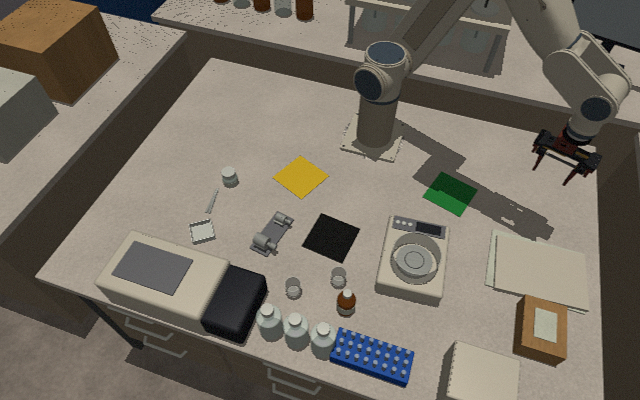

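View pics/side0.png

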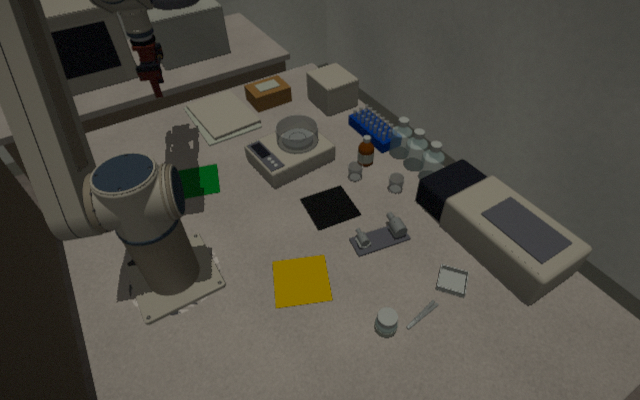

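The black mat is at scene (331,237) and side (330,206); the yellow and green ones are look-alikes. The rack is at scene (272,234), with the larger weight at the end nearer (265,240). I'll move over the rack for a wrist view.

carry_out(
  targets=[
    [[0,0,-7],[15,-33,10],87],
    [[0,0,-14],[30,-66,20],87],
    [[0,0,-21],[45,-99,30],87],
    [[0,0,-28],[60,-132,40],87],
    [[0,0,-35],[75,-165,50],87],
    [[0,0,-42],[90,-200,60],87],
    [[0,0,-42],[105,-235,70],87],
    [[0,0,-42],[120,-270,80],87],
    [[0,0,-42],[135,-305,80],87],
    [[0,0,-42],[150,-340,80],87],
  ],
)

```text
t: 1.53
ee_pos: [349.5, 251.1, 303.7]
orientation: [1.583, 2.713, 0.003]
ft_force: [0.8, -0.1, -0.0]
width: 87.1
```

carry_out(
  targets=[
    [[0,0,-7],[18,-40,0],87],
    [[0,0,-14],[36,-80,0],87],
    [[0,0,-21],[54,-120,0],87],
    [[0,0,-28],[72,-160,0],87],
    [[0,0,-35],[90,-200,0],87],
    [[0,0,-42],[110,-240,0],87],
    [[0,0,-42],[128,-280,0],87],
    [[0,0,-42],[146,-320,0],87],
    [[0,0,-42],[165,-360,0],87],
    [[0,0,-42],[195,-400,0],87],
  ],
)

```text
t: 2.37
ee_pos: [527.7, -125.7, 302.9]
orientation: [2.452, 1.964, -0.0]
ft_force: [0.3, 1.6, -0.0]
width: 87.0
```

carry_out(
  targets=[
    [[0,0,0],[15,-30,0],87],
    [[0,0,0],[30,-55,0],87],
    [[0,0,0],[30,-55,0],87],
    [[0,0,0],[30,-55,0],87],
  ],
)

```text
t: 2.7
ee_pos: [557.9, -179.2, 302.1]
orientation: [-2.452, -1.962, 0.001]
ft_force: [-0.2, -0.5, 0.4]
width: 87.0
```

```bash
python3 - <<'E'
from h import *
s=monitor.get_obs(); print(s['t'],s['ee_pos'],s['orientation'],s['qpos'])
n='wrist'
im,c=snap(n,'w1.png'); print(n,'campos',(-c[1].T@c[2]).round())
for q in("large_center","large_knob","small_center","rack","mat_top"):
    for r in place_of(q,n)[:3]:
        P=w(r["point"],c); print(q,round(r["confidence"],2),P.round(1),px(P,c).round())
E
```

```text
2.7 [ 557.9159861  -179.24519865  302.12598264] [-2.45245478e+00 -1.96215942e+00  5.07852522e-04] [-3.31249512e-01  2.84975213e-01  1.64036612e+00  1.62878964e-04
  1.21709671e+00 -1.10088806e-01]
wrist campos [ 576. -100.  465.]
large_center 0.88 [ 610.2 -211.8   33.2] [356. 177.]
large_knob 0.77 [ 617.7 -170.2   35.9] [356. 148.]
small_center 0.83 [ 498.5 -192.1   29.6] [279. 180.]
rack 0.96 [ 555.3 -204.6    4.5] [318. 176.]
mat_top 0.87 [501.  -11.8   4.2] [249.  51.]
mat_top 0.8 [ 2.894e+02 -2.030e+02 -1.000e-01] [157. 210.]
```

View pics/w1.png

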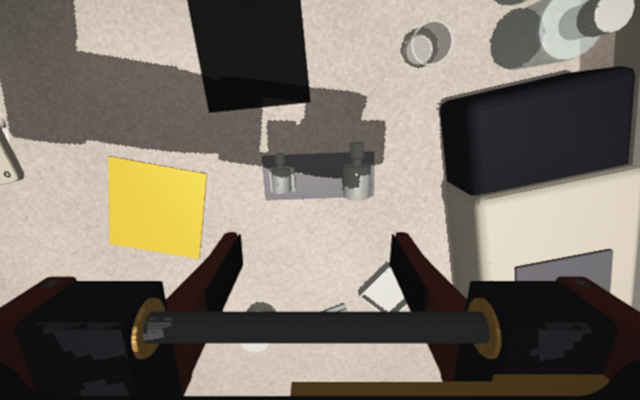

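Wrist view: the larger weight is at (356,178) with knob (356,148), the smaller is at (281,180), and the black mat is at top (250,50). Now a closer look, with an enlarged crop to confirm.

carry_out(
  targets=[
    [[0,0,0],[13,-25,-38],87],
    [[0,0,0],[26,-50,-76],87],
    [[0,0,0],[40,-75,-112],87],
    [[0,0,0],[40,-75,-142],87],
    [[0,0,0],[40,-75,-142],87],
    [[0,0,0],[40,-75,-142],87],
  ],
)

```text
t: 3.5
ee_pos: [596.1, -252.1, 158.5]
orientation: [-2.447, -1.962, 0.004]
ft_force: [-0.1, 0.3, 0.5]
width: 87.4
```

```bash
python3 - <<'E'
from h import *
s=monitor.get_obs(); print(s['t'],s['ee_pos'],s['orientation'],s['qpos'])
n='wrist'
im,c=snap(n,'w2.png'); print(n,'campos',(-c[1].T@c[2]).round())
L={}
for q in("large_center","large_knob","small_center","rack"):
    for r in place_of(q,n)[:3]:
        P=w(r["point"],c); print(q,round(r["confidence"],2),P.round(1),px(P,c).round()); L.setdefault(q,px(P,c))
u=L['large_center'].astype(int); x0=max(0,u[0]-130);y0=max(0,u[1]-100)
cv2.imwrite('pics/w2c.png',cv2.resize(im[y0:y0+200,x0:x0+260,::-1],None,fx=3,fy=3)); print(x0,y0)
E
```

```text
3.5 [ 596.14196286 -252.0857389   158.5199375 ] [-2.44694066 -1.9620461   0.00391322] [-4.18517836e-01  5.30926731e-01  1.61783678e+00  1.81559744e-04
  9.98566125e-01 -1.99539660e-01]
wrist campos [ 615. -173.  322.]
large_center 0.57 [ 608.2 -214.3   38.6] [321. 151.]
large_knob 0.76 [ 618.3 -172.2   35.3] [322. 103.]
small_center 0.93 [ 498.6 -193.3   30.4] [204. 153.]
rack 0.76 [ 556.6 -203.6    2.6] [270. 147.]
190 51
```

View pics/w2c.png

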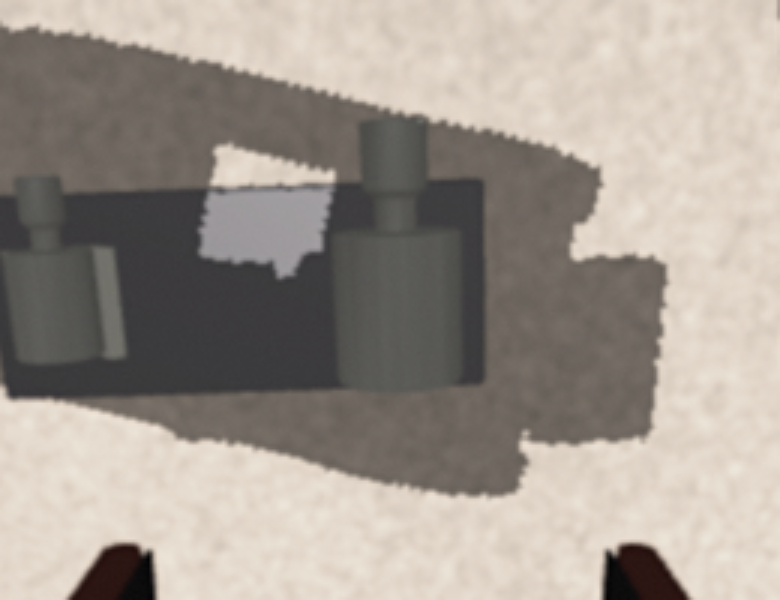

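The crop shows the larger weight on the right: crop (396,305), full image (322,153), wide cylinder and knob. The smaller one is at crop (50,300), and the larger one fits the description. Next I measure its axis.

```bash
python3 - <<'E'
from h import *
c=cam('wrist')
f=lambda x,y,z=36: onz((190+x/3-.3,51+y/3-.3),z,c).round(1)
# visible silhouette edges
kt=f(394,122,);cy0=f(396,231);print('knobend',kt,'knob mid',f(394,157),'cyl front top',f(396,231,40),'cyl foot',f(400,383))
d=(f(394,157)-f(399,340))[:2]; print('axis deg',np.degrees(np.arctan2(d[1],d[0])))
# plate front/back edges z=8
a=f(10,397,8);b=f(484,383,8);print('plate',a,b,np.degrees(np.arctan2(*(b-a)[1::-1])), f(484,180,8))
for P in ([611,-216,36],[620,-173,36]): print(px(P,c))
for q,cm in(('large_center','wrist'),):
    r=regions_of(q,cm)[0]; m=r['mask']; ys,xs=np.nonzero(m); print(r['confidence'],xs.min(),xs.max(),ys.min(),ys.max())
    for y in range(ys.min(),ys.max()+1,6):
        x=np.nonzero(m[y])[0]
        if len(x):print(y,x.min(),x.max(),onz(((x.min()+x.max())/2,y),36,c).round(1))
# fine crossings of tool
s=monitor.get_obs();Rt=R.from_rotvec(s['orientation']).as_matrix();print(Rt.round(3),s['t'])
E
```

```text
knobend [ 623.9 -164.1   36. ] knob mid [ 621.8 -173.9   36. ] cyl front top [ 617.7 -195.2   40. ] cyl foot [ 608.8 -243.2   36. ]
axis deg 79.44917220789901
plate [ 470.4 -224.6    8. ] [ 637.5 -256.5    8. ] -10.807930189281716 [ 650.3 -187.7    8. ]
[319.28945309 150.76074057]
[318.89880307 102.4517594 ]
0.82 299 344 90 182
90 312 325 [ 621.9 -162.5   36. ]
96 309 331 [ 622.2 -167.8   36. ]
102 309 331 [ 621.1 -172.8   36. ]
108 309 331 [ 620.  -177.9   36. ]
114 309 330 [ 618.4 -183.    36. ]
120 313 328 [ 618.1 -188.5   36. ]
126 312 331 [ 617.9 -194.    36. ]
132 299 344 [ 616.8 -199.3   36. ]
138 299 344 [ 615.6 -204.7   36. ]
144 300 343 [ 614.4 -210.2   36. ]
150 300 343 [ 613.2 -215.7   36. ]
156 300 343 [ 612.  -221.4   36. ]
162 301 343 [ 611.2 -227.1   36. ]
168 302 343 [ 610.5 -233.    36. ]
174 302 343 [ 609.2 -238.8   36. ]
180 307 337 [ 607.5 -244.6   36. ]
[[ 0.217  0.976  0.004]
 [ 0.976 -0.217 -0.002]
 [-0.001  0.004 -1.   ]] 3.8
```

```bash
cat >> h.py <<'E'
def plan(Rt,tcp,cur=None):
    s=monitor.get_obs(); Rc=R.from_rotvec(s['orientation'])
    d=(R.from_matrix(Rt)*Rc.inv()).as_rotvec(degrees=True)
    print('turn',d.round(1),'|',np.linalg.norm(d).round(1),'shift',(np.array(tcp)-s['ee_pos']).round(1),'t',s['t'])
def tool(az,phi):
    # tool x along azimuth az(deg) when phi=0, tool down; tilt phi about jaw axis: + = tool z towards -a
    a=np.radians(az); A=np.array([np.cos(a),np.sin(a),0]);K=np.array([np.sin(a),-np.cos(a),0])
    base=np.column_stack([A,K,[0,0,-1]])
    return R.from_rotvec(-np.radians(phi)*K).as_matrix()@base
E
python3 - <<'E'
from h import *
T=tool(79,35); G=np.array([614,-212.5,36]); tcp=G+19*T[:,2]; print(T.round(2),tcp)
plan(T,tcp-70*T[:,2]); plan(T,tcp)
E
```

```text
[[ 0.16  0.98 -0.11]
 [ 0.8  -0.19 -0.56]
 [-0.57 -0.   -0.82]] [ 611.92057267 -223.19772621   20.43611116]
turn [-34.2   7.3   1.4] | 35.0 shift [ 20.7  69.2 -85.6] t 3.8
turn [-34.2   7.3   1.4] | 35.0 shift [  13.    29.8 -143. ] t 3.8
```

carry_out(
  targets=[
    [[-6.8,1.5,0.3],[4,15,-5],87],
    [[-13.6,2.9,0.6],[8,30,-15],87],
    [[-20.5,4.4,0.8],[12,45,-30],87],
    [[-27.3,5.8,1.1],[16,60,-50],87],
    [[-34.2,7.3,1.4],[21,69,-70],87],
    [[-34.2,7.3,1.4],[21,69,-86],87],
    [[-34.2,7.3,1.4],[21,69,-86],87],
    [[-34.2,7.3,1.4],[21,69,-86],87],
  ],
)

```text
t: 4.47
ee_pos: [618.7, -184.1, 74.9]
orientation: [2.071, 1.705, -0.654]
ft_force: [0.5, 0.4, 0.5]
width: 86.9
```

```bash
python3 - <<'E'
from h import *
s=monitor.get_obs(); print(s['ee_pos'],s['qpos'].round(3))
im,c=snap('wrist','w3.png')
for q in("large_center","large_knob"):
    for r in place_of(q,'wrist')[:1]:
        P=w(r["point"],c); print(q,round(r["confidence"],2),P.round(1),px(P,c).round())
T=tool(79,35); G=np.array([614,-212.5,36]); plan(T,G+19*T[:,2])
for P in ([613,-217.4,36],[621.5,-174,36]):
  print(px(P,c)); cv2.circle(im,tuple(int(v) for v in px(P,c)),2,(255,0,0),-1)
cv2.imwrite('pics/w3m.png',im[...,::-1])
E
```

```text
[ 618.73765796 -184.09655629   74.85009876] [-0.034  0.728  1.651 -0.727  1.015  0.633]
large_center 0.77 [ 607.7 -216.6   35.7] [310. 224.]
large_knob 0.73 [ 619.2 -169.3   36.4] [313. 182.]
turn [-0.1  0.1  0.3] | 0.3 shift [ -7.7 -37.3 -56.5] t 4.6167
[317.28055704 223.71087712]
[317.50600785 185.92174675]
```

View pics/w3m.png

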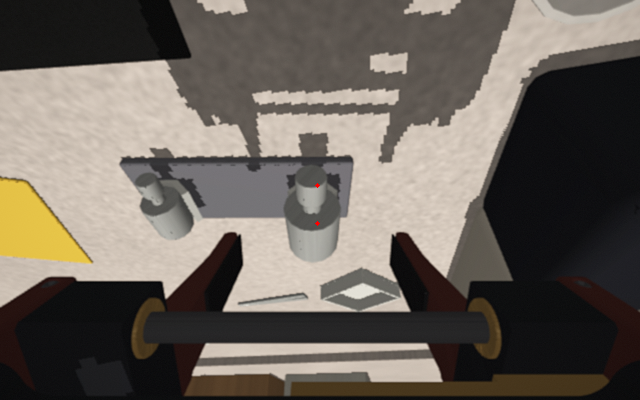

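carry_out(
  targets=[
    [[0,0,0.1],[-4,-13,-17],87],
    [[0,0,0.3],[-7,-20,-29],87],
    [[0,0,0.3],[-7,-20,-29],87],
    [[0,0,0.3],[-7,-20,-29],87],
  ],
)

```text
t: 4.95
ee_pos: [611.0, -205.5, 45.9]
orientation: [2.067, 1.706, -0.654]
ft_force: [0.4, -1.0, 0.7]
width: 87.0
```

```bash
python3 - <<'E'
from h import *
s=monitor.get_obs(); print(s['ee_pos'],s['qpos'].round(3))
im,c=snap('wrist','w4.png')
T=tool(79,35); G=np.array([612,-212.5,36]); plan(T,G+19*T[:,2])
r=regions_of('large_center','wrist')[0]; m=r['mask']; ys,xs=np.nonzero(m); print(r['confidence'])
for y in range(ys.min(),ys.max()+1,8):
    x=np.nonzero(m[y])[0]; print(y,x.min(),x.max(),(x.min()+x.max())/2)
tp=s['ee_pos'];Rt=R.from_rotvec(s['orientation']).as_matrix()
print('tcp px',px(tp,c))
for d in(0,20,40):
  for a in (0,40): print(d,a,px(tp+d*Rt[:,2]+a*Rt[:,0],c).round(1))
E
```

```text
[ 610.96437779 -205.45270035   45.86841787] [-0.067  0.765  1.669 -0.768  0.958  0.659]
turn [-0.1 -0.1 -0.1] | 0.1 shift [ -1.8 -18.2 -25.8] t 5.0
0.6
175 314 317 315.5
183 298 333 315.5
191 295 336 315.5
199 296 336 316.0
207 291 341 316.0
215 285 347 316.0
223 283 350 316.5
231 283 350 316.5
239 284 349 316.5
247 285 347 316.0
255 286 347 316.5
263 288 346 317.0
271 290 344 317.0
279 295 338 316.5
287 313 317 315.0
tcp px [316.17694493 247.79405984]
0 0 [316.2 247.8]
0 40 [316.2 181.9]
20 0 [316.1 233.9]
20 40 [316.2 173.9]
40 0 [316.1 222.5]
40 40 [316.1 167.4]
```

View pics/w4.png

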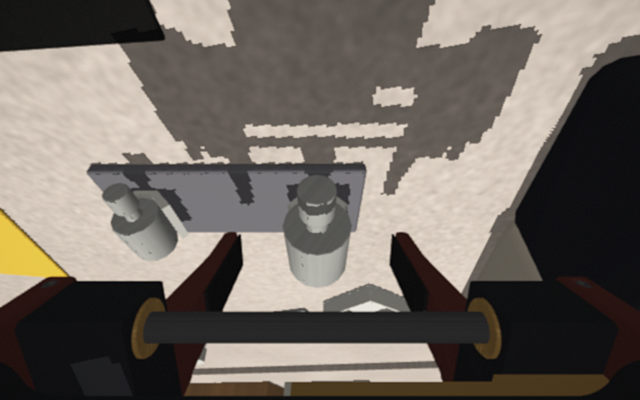

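The larger weight's axis sits at column 316, exactly on the tool's centre plane. I'll go in along that plane and close.

carry_out(
  targets=[
    [[0,0,0],[-1,-5,-8],87],
    [[0,0,0],[-2,-11,-16],87],
    [[0,0,0],[-3,-16,-22],87],
    [[0,0,0],[-3.5,-18,-26],87],
    [[0,0,0],[-3.5,-18,-26],87],
    [[0,0,0],[-3.5,-18,-26],87],
  ],
)

```text
t: 5.55
ee_pos: [607.9, -222.4, 19.1]
orientation: [2.065, 1.708, -0.654]
ft_force: [-0.4, -0.1, 0.9]
width: 87.0
```

carry_out(
  targets=[
    [[0,0,0],[0,0,0],60],
    [[0,0,0],[0,0,0],45],
    [[0,0,0],[0,0,0],30],
    [[0,0,0],[0,0,0],30],
    [[0,0,0],[0,0,0],30],
    [[0,0,0],[0,0,0],30],
    [[0,0,0],[0,0,0],30],
    [[0,0,0],[0,0,0],30],
  ],
)

```text
t: 6.22
ee_pos: [608.4, -222.2, 19.7]
orientation: [2.065, 1.708, -0.652]
ft_force: [-0.3, -0.3, 0.2]
width: 39.6
```

Gripped at 39.6 mm. Lift slowly.

carry_out(
  targets=[
    [[0,0,0],[0,0,4],30],
    [[0,0,0],[0,0,12],30],
    [[0,0,0],[0,0,24],30],
    [[0,0,0],[0,0,40],30],
    [[0,0,0],[0,0,60],30],
    [[0,0,0],[0,0,80],30],
    [[0,0,0],[0,0,100],30],
    [[0,0,0],[0,0,110],30],
    [[0,0,0],[0,0,110],30],
  ],
)

```text
t: 6.97
ee_pos: [609.9, -222.4, 132.9]
orientation: [2.064, 1.705, -0.647]
ft_force: [0.3, -1.4, -4.4]
width: 39.7
```

```bash
python3 - <<'E'
from h import *
s=monitor.get_obs(); print(s['ee_pos'],s['qpos'].round(3),s['ft_force'],s['moment'],s['width'])
im,c=snap('wrist','w5.png')
im,c=snap('side','s5.png')
for q in("large_center","large_knob"):
    for r in place_of(q,'side')[:1]:
        P=w(r["point"],c); print(q,round(r["confidence"],2),P.round(1),px(P,c).round())
E
```

```text
[ 609.8718075  -222.37737281  132.93799213] [-0.093  0.633  1.664 -0.722  1.042  0.535] [ 0.26733485 -1.38821783 -4.42151802] [ 0.63568344 -0.09711625  0.01065173] 39.67774738901677
large_center 0.67 [ 612.6 -214.6  148.7] [403. 199.]
large_knob 0.55 [ 620.4 -172.   148.7] [395. 189.]
```

View pics/w5.png

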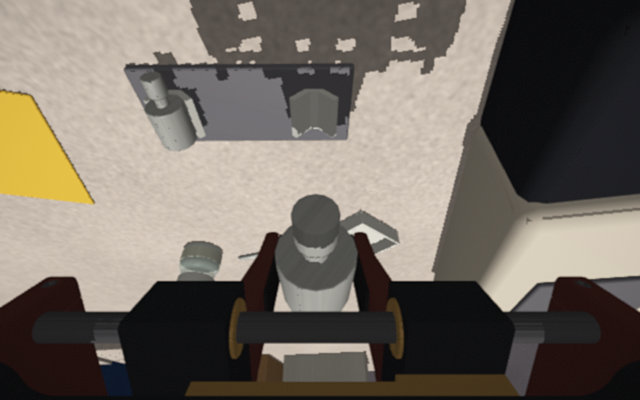

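```bash
python3 - <<'E'
from h import *
for n in('scene','side'):
    c=cam(n); im=cv2.imread(f'pics/{n}0.png')
    vision.get_image(n) if 0 else None
    for r in regions_of('mat_top',n)[:3]:
        m=r['mask'].astype(np.uint8); ys,xs=np.nonzero(m); print(n,round(r['confidence'],2),xs.mean().round(),ys.mean().round(),im[m>0].mean(0).round())
        cn=max(cv2.findContours(m,0,2)[0],key=cv2.contourArea); b=cv2.convexHull(cn)[:,0]
        P=np.array([onz(p,3,c)[:2] for p in b],np.float32); rc=cv2.minAreaRect(P); print(np.round(rc[0],1),np.round(rc[1],1),round(rc[2],1))
T=tool(79,-55); G=np.array([505,-10,120.]); plan(T,G+19*T[:,2]); print(T.round(2))
E
```

```text
scene 0.92 300.0 177.0 [ 37. 156. 190.]
[ 291.2 -202.7] [149.7 149.9] 66.8
scene 0.82 450.0 194.0 [34. 78. 23.]
[183.2 336.2] [147.1 149.7] 73.3
side 0.98 196.0 182.0 [18. 50.  7.]
[182.1 336.2] [155.5 148.3] 72.5
side 0.95 329.0 208.0 [16. 17. 17.]
[500.7 -13.6] [155.3 151.4] 81.6
side 0.71 300.0 281.0 [  1. 111. 137.]
[ 287.6 -202.3] [150.1 149.7] 66.1
turn [ 88.3 -17.3  -0.3] | 90.0 shift [-99.5 227.4 -19.2] t 7.2667
[[ 0.11  0.98  0.16]
 [ 0.56 -0.19  0.8 ]
 [ 0.82  0.   -0.57]]
```

carry_out(
  targets=[
    [[6.3,-1.2,0],[-5,12,10],30],
    [[12.6,-2.5,0],[-12,28,20],30],
    [[19,-3.7,0],[-20,45,30],30],
    [[25.3,-4.9,0],[-28,62,35],30],
    [[31.6,-6.2,0],[-36,80,35],30],
    [[38,-7.4,0],[-44,97,35],30],
    [[44.2,-8.6,0],[-52,115,35],30],
    [[44.2,-8.6,0],[-52,115,35],30],
  ],
)

```text
t: 7.93
ee_pos: [553.4, -107.1, 163.6]
orientation: [-2.327, -1.921, -0.206]
ft_force: [-1.7, -1.1, -4.2]
width: 39.4
```

```bash
python3 - <<'E'
from h import *
s=monitor.get_obs(); print(s['ee_pos'],s['qpos'].round(3),s['ft_force'],s['width'])
T=tool(79,-55); G=np.array([503,-12,90.]); plan(T,G+19*T[:,2])
E
```

```text
[ 553.42815188 -107.06057522  163.55146791] [-0.31   0.423  1.805  0.219  0.95  -0.25 ] [-1.70689357 -1.07310176 -4.2146191 ] 39.369620866411594
turn [43.8 -8.7 -0.2] | 44.7 shift [-47.5 110.3 -84.4] t 7.9333
```

carry_out(
  targets=[
    [[6.3,-1.2,0],[-7,16,-5],30],
    [[12.6,-2.5,0],[-14,32,-10],30],
    [[18.9,-3.7,0],[-21,48,-18],30],
    [[25.2,-5,0],[-28,64,-26],30],
    [[31.5,-6.2,-0.1],[-35,80,-34],30],
    [[37.8,-7.5,-0.2],[-42,96,-42],30],
    [[43.8,-8.7,-0.2],[-47,110,-50],30],
    [[43.8,-8.7,-0.2],[-47,110,-50],30],
    [[43.8,-8.7,-0.2],[-47,110,-50],30],
    [[43.8,-8.7,-0.2],[-47,110,-50],30],
  ],
)

```text
t: 8.77
ee_pos: [510.0, 2.1, 114.4]
orientation: [-1.83, -1.511, -0.945]
ft_force: [-0.7, -0.1, -3.6]
width: 39.6
```

```bash
python3 - <<'E'
from h import *
s=monitor.get_obs(); print(s['ee_pos'],s['qpos'].round(3),s['ft_force'],s['moment'],s['width'])
T=tool(79,-55); G=np.array([503,-12,40.]); plan(T,G+19*T[:,2])
im,c=snap('side','s6.png')
for q in("large_center","large_knob"):
    for r in place_of(q,'side')[:1]:
        P=w(r["point"],c); print(q,round(r["confidence"],2),P.round(1),px(P,c).round())
cv2.imwrite('pics/s6c.png',cv2.resize(im[100:260,220:440,::-1],None,fx=3.5,fy=3.5))
im,c=snap('scene','sc6.png')
for q in("large_center","large_knob"):
    for r in place_of(q,'scene')[:1]:
        P=w(r["point"],c); print(q,round(r["confidence"],2),P.round(1),px(P,c).round())
cv2.imwrite('pics/sc6c.png',cv2.resize(im[150:310,220:440,::-1],None,fx=3.5,fy=3.5))
E
```

```text
[509.99491665   2.05982382 114.35854617] [-0.511  0.669  1.955  0.99   1.181 -1.042] [-0.65371829 -0.14333274 -3.62476356] [-0.92132025  0.20399656 -0.03896891] 39.55116438374052
turn [0.6 0.1 0. ] | 0.6 shift [ -4.    1.2 -85.3] t 8.7667
large_center 0.2 [734.  112.2   2.7] [365. 160.]
large_center 0.61 [509.7 -19.2 123.5] [329. 217.]
large_knob 0.57 [510.1 -13.1 168.6] [331. 210.]
```

View pics/s6c.png

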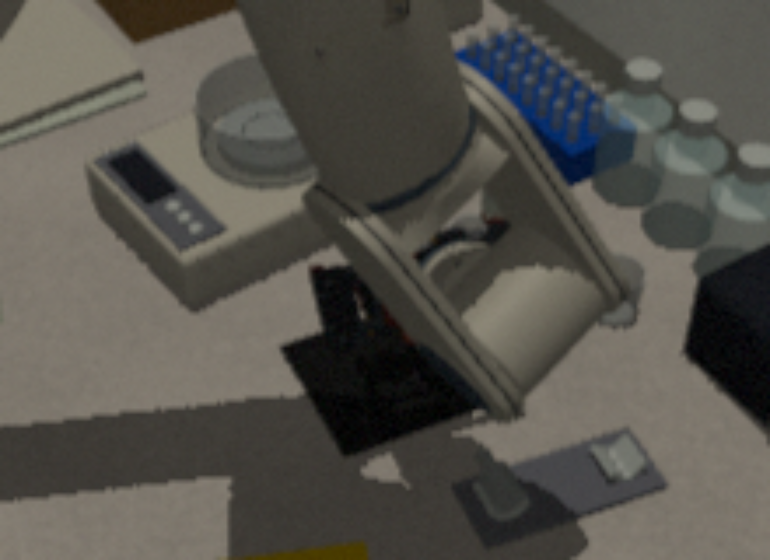

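View pics/sc6c.png

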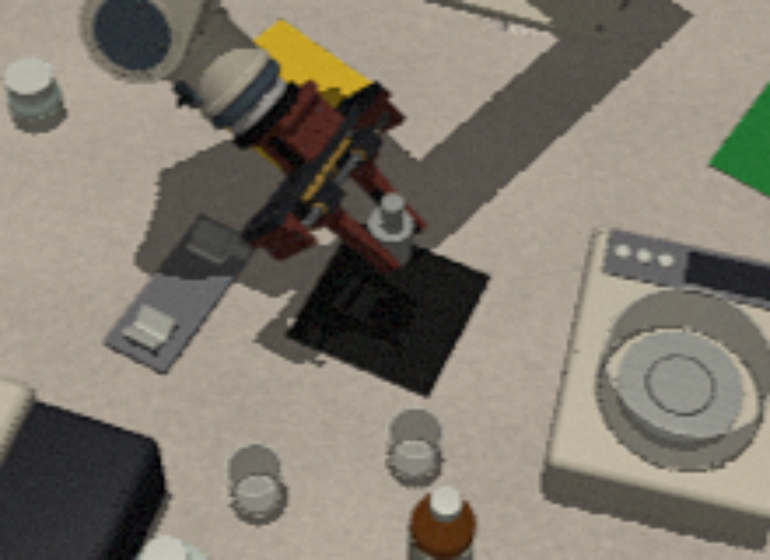

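```bash
python3 - <<'E'
from h import *
g=R.from_rotvec([2.065,1.708,-.652]); s=monitor.get_obs(); n=R.from_rotvec(s['orientation'])
a=np.radians(79); ax=g.inv().apply([np.cos(a),np.sin(a),0]); v=n.apply(ax); print('axis now',v.round(4))
d=np.cross(v,[0,0,1]); print('fix deg',np.degrees(d).round(2))
im=cv2.imread('pics/sc6.png'); cv2.imwrite('pics/sc6d.png',cv2.resize(im[195:240,310:350],None,fx=12,fy=12,interpolation=cv2.INTER_CUBIC))
E
```

```text
axis now [-0.0023  0.0082  1.    ]
fix deg [ 0.47  0.13 -0.  ]
```

carry_out(
  targets=[
    [[0.3,0,0],[-3,1,-10],30],
    [[0.6,0.1,0],[-4,1,-25],30],
    [[0.6,0.1,0],[-4,1,-40],30],
    [[0.6,0.1,0],[-4,1,-55],30],
    [[0.6,0.1,0],[-4,1,-66],30],
    [[0.6,0.1,0],[-4,1,-74],30],
    [[0.6,0.1,0],[-4,1,-78],30],
    [[0.6,0.1,0],[-4,1,-78],30],
    [[0.6,0.1,0],[-4,1,-78],30],
  ],
)

```text
t: 9.82
ee_pos: [505.4, 3.8, 36.8]
orientation: [-1.821, -1.498, -0.954]
ft_force: [0.5, -1.1, -4.4]
width: 39.2
```

```bash
python3 - <<'E'
from h import *
s=monitor.get_obs(); print(s['ee_pos'],s['ft_force'],s['moment'],s['width'])
g=R.from_rotvec([2.065,1.708,-.652]); n=R.from_rotvec(s['orientation'])
a=np.radians(79); ax=g.inv().apply([np.cos(a),np.sin(a),0]); v=n.apply(ax); print('axis now',v.round(4))
print('fix deg',np.degrees(np.cross(v,[0,0,1])).round(2))
im,c=snap('wrist','w7.png'); 
im,c=snap('scene','sc7.png'); cv2.imwrite('pics/sc7d.png',cv2.resize(im[200:260,300:360,::-1],None,fx=9,fy=9,interpolation=cv2.INTER_CUBIC))
E
```

```text
[505.40790456   3.78838942  36.78938833] [ 0.52285142 -1.10819779 -4.36155148] [-0.92758848  0.26244904 -0.01259282] 39.225511958716275
axis now [ 0.0013 -0.0048  1.    ]
fix deg [-0.27 -0.08  0.  ]
```

View pics/sc7d.png

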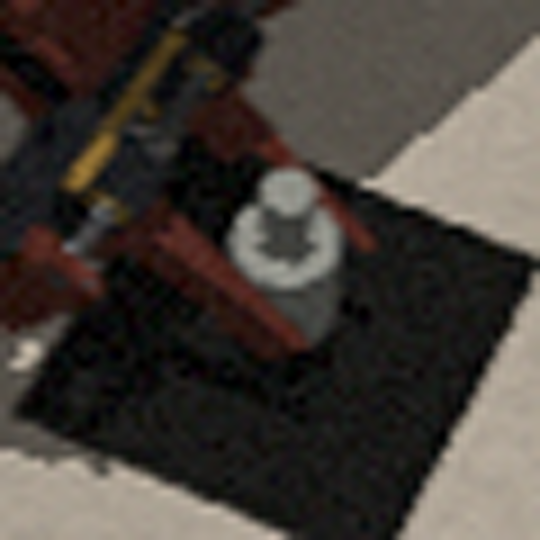

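View pics/w7.png

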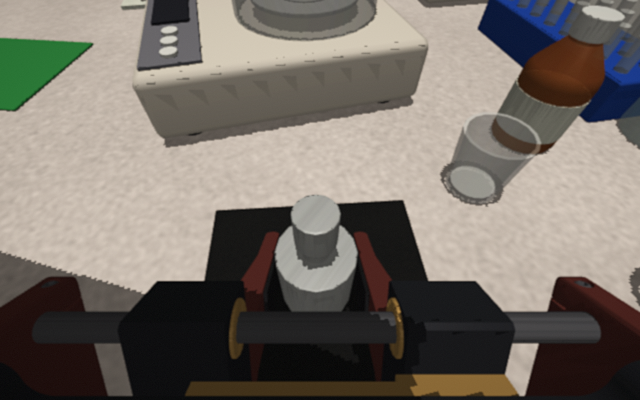

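carry_out(
  targets=[
    [[0,0,0],[0,0,-4],30],
    [[0,0,0],[0,0,-8],30],
    [[0,0,0],[0,0,-11],30],
    [[0,0,0],[0,0,-13],30],
    [[0,0,0],[0,0,-14],30],
    [[0,0,0],[0,0,-14],30],
  ],
)

```text
t: 10.42
ee_pos: [505.2, 3.8, 22.4]
orientation: [-1.821, -1.498, -0.954]
ft_force: [1.2, 0.3, -4.5]
width: 39.1
```

carry_out(
  targets=[
    [[0,0,0],[0,0,-1],30],
    [[0,0,0],[0,0,-2],30],
    [[0,0,0],[0,0,-2],30],
  ],
)

```text
t: 10.67
ee_pos: [505.3, 3.8, 20.6]
orientation: [-1.821, -1.498, -0.954]
ft_force: [-0.4, 0.4, -5.0]
width: 39.4
```

carry_out(
  targets=[
    [[0,0,0],[0,0,-1],30],
    [[0,0,0],[0,0,-1.5],30],
    [[0,0,0],[0,0,-1.5],30],
  ],
)

```text
t: 10.92
ee_pos: [505.4, 3.8, 19.9]
orientation: [-1.82, -1.497, -0.956]
ft_force: [-2.1, -1.8, 4.6]
width: 39.3
```

carry_out(
  targets=[
    [[0,0,0],[0,0,-1],30],
    [[0,0,0],[0,0,-1],30],
  ],
)

```text
t: 11.08
ee_pos: [505.6, 3.8, 19.8]
orientation: [-1.819, -1.497, -0.957]
ft_force: [-2.6, -5.0, 11.9]
width: 39.4
```

Contact at TCP z≈20, which fits a grip 28 mm above the foot. Ease off and open.

carry_out(
  targets=[
    [[0,0,0],[0,0,1],30],
    [[0,0,0],[0,0,1.2],30],
    [[0,0,0],[0,0,1.2],39],
    [[0,0,0],[0,0,1.2],44],
    [[0,0,0],[0,0,1.2],52],
    [[0,0,0],[0,0,1.2],62],
    [[0,0,0],[0,0,1.2],72],
    [[0,0,0],[0,0,1.2],72],
  ],
)

```text
t: 11.75
ee_pos: [505.3, 3.9, 19.2]
orientation: [-1.821, -1.498, -0.954]
ft_force: [-0.2, 0.4, 0.5]
width: 67.1
```

```bash
python3 - <<'E'
from h import *
s=monitor.get_obs(); print(s['ee_pos'],s['ft_force'],s['width'],s['t'])
Rt=R.from_rotvec(s['orientation']).as_matrix(); print('back 120:',(-120*Rt[:,2]).round(1))
im,c=snap('wrist','w8.png')
E
```

```text
[505.26054095   3.85463166  19.21848329] [-0.19325514  0.36747257  0.46913287] 67.11704844516733 11.75
back 120: [-19.1 -96.8  68.3]
```

View pics/w8.png

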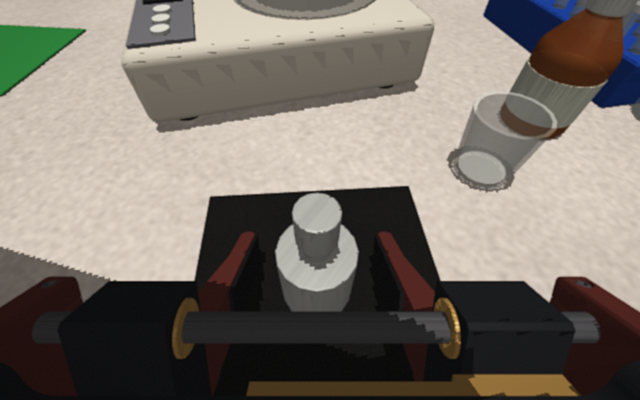

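carry_out(
  targets=[
    [[0,0,0],[-3,-16,11.5],72],
    [[0,0,0],[-6.5,-32,23],72],
    [[0,0,0],[-11,-55,39],72],
    [[0,0,0],[-15,-78,55],72],
    [[0,0,0],[-19,-97,70],72],
    [[0,0,0],[-19,-97,100],72],
    [[0,0,0],[-19,-97,140],72],
    [[0,0,0],[-19,-97,180],72],
    [[0,0,0],[-19,-97,180],72],
  ],
)

```text
t: 12.55
ee_pos: [488.4, -94.7, 205.1]
orientation: [-1.823, -1.505, -0.96]
ft_force: [0.5, -0.2, -0.3]
width: 72.0
```

```bash
python3 - <<'E'
from h import *
T=tool(79,0); plan(T,[502,-50,200])
im,c=snap('scene','sc9.png'); cv2.imwrite('pics/sc9d.png',cv2.resize(im[180:300,270:450,::-1],None,fx=4,fy=4,interpolation=cv2.INTER_CUBIC))
for q in("large_center","large_knob","pan_top","mat_top","shield"):
    for r in place_of(q,'scene')[:2]:
        P=w(r["point"],c); print(q,round(r["confidence"],2),P.round(1),px(P,c).round())
E
```

```text
turn [-54.   11.1  -0.1] | 55.1 shift [13.6 44.7 -5.1] t 12.55
large_center 0.45 [499.6 -15.7  29.6] [331. 231.]
large_knob 0.65 [505.4 -14.3  69. ] [331. 226.]
pan_top 0.96 [543.9 268.8  85.3] [415. 259.]
mat_top 0.96 [ 2.873e+02 -2.039e+02 -1.000e-01] [300. 176.]
mat_top 0.6 [503.8 -15.9   7. ] [330. 236.]
shield 0.96 [546.9 269.6  68.2] [414. 263.]
```

View pics/sc9d.png

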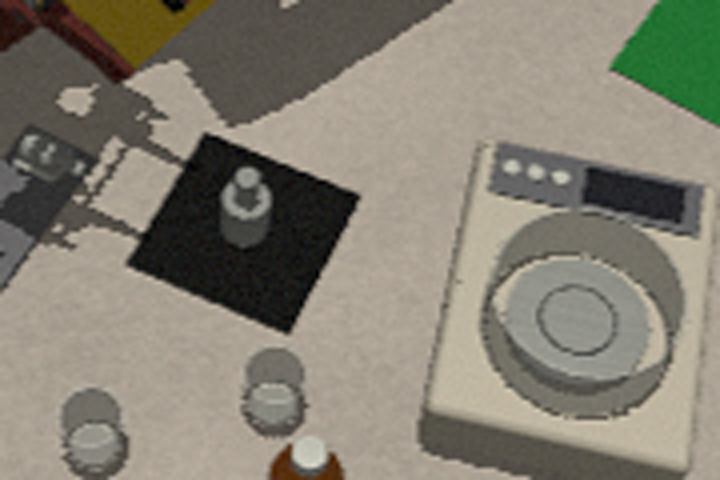

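The larger weight stands free on the black mat at crop (246,205). Next I turn the tool down and look from above.

carry_out(
  targets=[
    [[-6.8,1.4,0],[2,6,0],60],
    [[-13.5,2.8,0],[4,12,0],60],
    [[-20.2,4.2,0],[6,18,0],60],
    [[-27,5.5,0],[8,24,0],60],
    [[-33.8,7,0],[10,30,0],60],
    [[-40.5,8.3,0],[12,36,0],60],
    [[-47.2,9.7,-0.1],[14,42,0],60],
    [[-54,11.1,-0.1],[14,45,0],60],
    [[-54,11.1,-0.1],[14,45,0],60],
    [[-54,11.1,-0.1],[14,45,0],60],
  ],
)

```text
t: 13.68
ee_pos: [499.9, -46.1, 198.2]
orientation: [-2.418, -1.99, 0.003]
ft_force: [-1.4, -0.3, -0.8]
width: 60.1
```

```bash
python3 - <<'E'
from h import *
s=monitor.get_obs();Rt=R.from_rotvec(s['orientation']).as_matrix()
im,c=snap('wrist','w10.png')
for q in("large_center","large_knob","pan_top","shield"):
    for r in place_of(q,'wrist')[:1]:
        P=w(r["point"],c); print(q,round(r["confidence"],2),P.round(1),px(P,c).round())
print(s['qpos'].round(2),Rt.round(3))
print('exp knob px',px([502.2,-11.4,70],c),px([502.2,-11.4,81],c))
plan(tool(79,0),[502.2,-11.4,110])
E
```

```text
large_center 0.96 [500.8 -11.1  24.9] [312. 149.]
large_knob 0.98 [503.  -10.   71.8] [313. 154.]
shield 0.31 [654.3  61.6   4.9] [441.  52.]
[-0.12  0.28  1.91  0.01  0.96  0.07] [[ 0.192  0.981 -0.008]
 [ 0.981 -0.192  0.006]
 [ 0.005 -0.009 -1.   ]]
exp knob px [312.64307369 155.80859841] [312.42157678 157.69558294]
turn [-0.3 -0.4  0.5] | 0.7 shift [  2.4  38.1 -88.7] t 13.9333
```

View pics/w10.png

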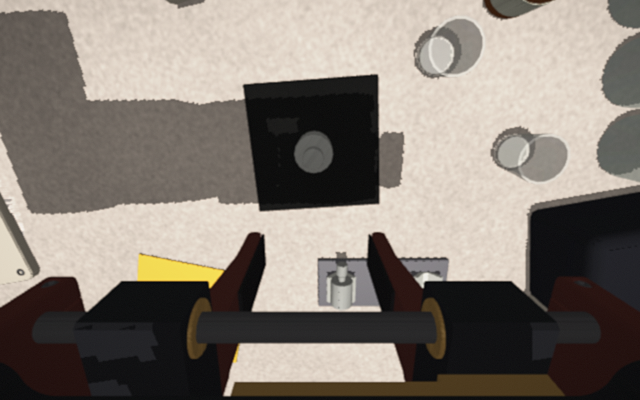

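carry_out(
  targets=[
    [[-0.3,-0.4,0.5],[1,13,-15],55],
    [[-0.3,-0.4,0.5],[2,26,-35],50],
    [[-0.3,-0.4,0.5],[2.4,36,-60],50],
    [[-0.3,-0.4,0.5],[2.4,36,-80],50],
    [[-0.3,-0.4,0.5],[2.4,36,-92],50],
    [[-0.3,-0.4,0.5],[2.4,36,-92],50],
    [[-0.3,-0.4,0.5],[2.4,36,-92],50],
  ],
)

```text
t: 14.52
ee_pos: [502.2, -13.2, 106.9]
orientation: [2.424, 1.998, -0.001]
ft_force: [-0.9, -0.5, -0.8]
width: 50.2
```

```bash
python3 - <<'E'
from h import *
s=monitor.get_obs();Rt=R.from_rotvec(s['orientation']).as_matrix()
im,c=snap('wrist','w11.png')
for q in("large_center","large_knob"):
    for r in place_of(q,'wrist')[:1]:
        P=w(r["point"],c); print(q,round(r["confidence"],2),P.round(1),px(P,c).round())
print(s['ee_pos'],s['width'])
print('exp knob px',px([502.2,-11.4,81],c), 'tcp',px(s['ee_pos'],c),px(s['ee_pos']-[0,0,30],c))
plan(tool(79,0),[502.2,-11.4,52.5])
E
```

```text
large_center 0.62 [496.8  -8.6  26.5] [309. 201.]
large_knob 0.96 [501.1 -11.   69.5] [314. 222.]
[502.2277344  -13.20456765 106.8526637 ] 50.15423891856767
exp knob px [315.59988694 228.54994999] tcp [316.19911055 248.49555285] [316.14670084 228.55912742]
turn [ 0.1  0.2 -0. ] | 0.2 shift [ -1.3   1.5 -55.8] t 14.6667
```

View pics/w11.png

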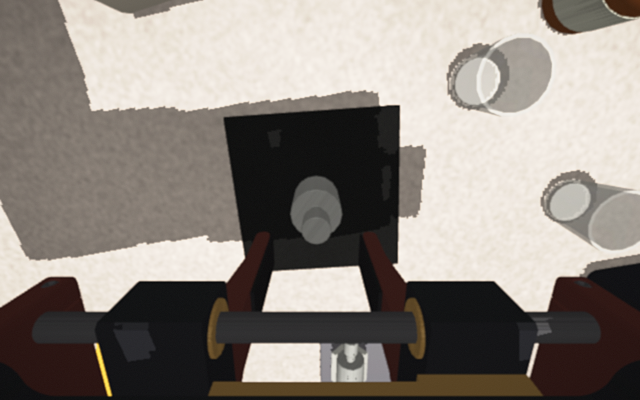

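carry_out(
  targets=[
    [[0,0,0],[-0.3,0.3,-12],50],
    [[0,0,0],[-0.5,0.5,-24],50],
    [[0,0,0],[-0.5,0.5,-36],50],
    [[0,0,0],[-0.5,0.5,-46],50],
    [[0,0,0],[-0.5,0.5,-51],50],
    [[0,0,0],[-0.5,0.5,-53],50],
    [[0,0,0],[-0.5,0.5,-53],50],
    [[0,0,0],[-0.5,0.5,-53],50],
  ],
)

```text
t: 15.33
ee_pos: [502.6, -11.8, 54.8]
orientation: [2.42, 1.999, 0.002]
ft_force: [0.8, -0.5, -0.2]
width: 49.9
```

```bash
python3 - <<'E'
from h import *
s=monitor.get_obs(); im,c=snap('wrist','w12.png')
cv2.imwrite('pics/w12c.png',cv2.resize(im[180:340,210:430,::-1],None,fx=3.5,fy=3.5))
print(s['ee_pos'],s['width'],s['ft_force'],px([s['ee_pos'][0],s['ee_pos'][1],81],c)) 
E
```

```text
[502.62192293 -11.76913463  54.79583851] 49.89562805818845 [ 0.78524453 -0.52004778 -0.24847833] [316.41786653 271.94782419]
```

View pics/w12c.png

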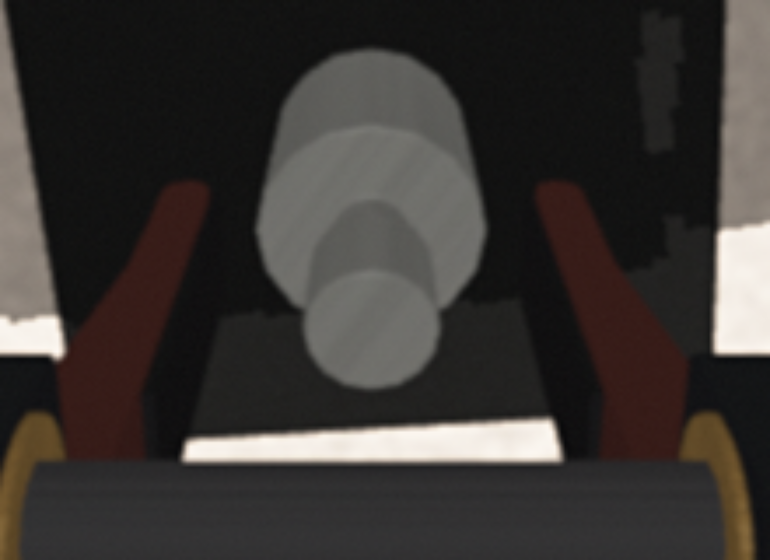

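carry_out(
  targets=[
    [[0,0,0],[0,0,-1],50],
    [[0,0,0],[0,0,-2],45],
    [[0,0,0],[0,0,-2],35],
    [[0,0,0],[0,0,-2],25],
    [[0,0,0],[0,0,-2],14],
    [[0,0,0],[0,0,-2],14],
    [[0,0,0],[0,0,-2],14],
    [[0,0,0],[0,0,-2],14],
    [[0,0,0],[0,0,-2],14],
  ],
)

```text
t: 16.13
ee_pos: [502.3, -11.7, 52.4]
orientation: [2.421, 1.999, 0.001]
ft_force: [1.1, -0.2, 0.3]
width: 19.5
```

carry_out(
  targets=[
    [[0,0,0],[0,0,3],14],
    [[0,0,0],[0,0,8],14],
    [[0,0,0],[0,0,16],14],
    [[0,0,0],[0,0,28],14],
    [[0,0,0],[0,0,45],14],
    [[0,0,0],[0,0,65],14],
    [[0,0,0],[0,0,85],14],
    [[0,0,0],[0,0,105],14],
    [[0,0,0],[0,0,120],14],
    [[0,0,0],[0,0,120],14],
  ],
)

```text
t: 16.97
ee_pos: [504.0, -11.8, 175.7]
orientation: [2.418, 1.997, 0.007]
ft_force: [0.4, -0.1, -4.8]
width: 19.3
```

```bash
python3 - <<'E'
from h import *
s=monitor.get_obs(); im,c=snap('wrist','w13.png')
print(s['ee_pos'],s['width'],s['ft_force'],s['t'])
im,c=snap('scene','sc13.png'); cv2.imwrite('pics/sc13d.png',cv2.resize(im[130:330,270:470,::-1],None,fx=3,fy=3,interpolation=cv2.INTER_CUBIC))
E
```

```text
[503.97845438 -11.78813298 175.74623542] 19.302246617084652 [ 0.38974792 -0.05688635 -4.78337724] 16.9667
```

View pics/sc13d.png

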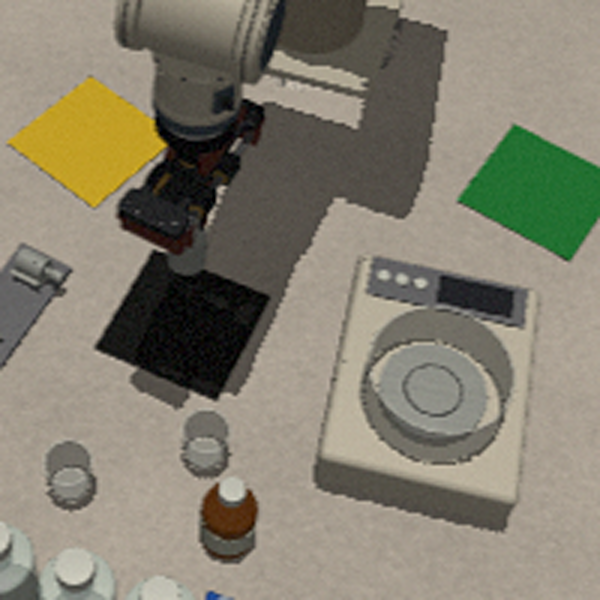

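View pics/w13.png

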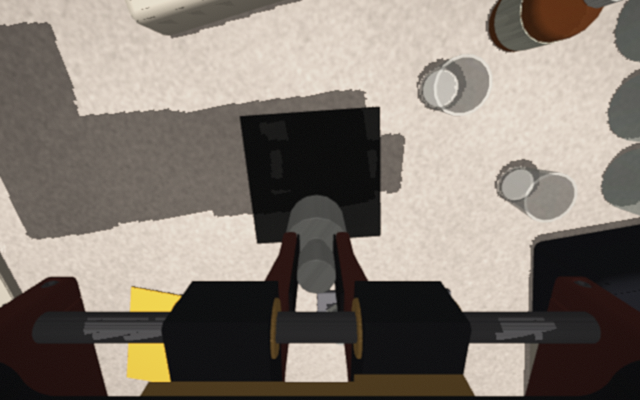

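carry_out(
  targets=[
    [[0,0,0],[2,8,20],14],
    [[0,0,0],[6,25,40],14],
    [[0,0,0],[10,45,55],14],
    [[0,0,0],[15,70,60],14],
    [[0,0,0],[19,95,60],14],
    [[0,0,0],[24,120,60],14],
    [[0,0,0],[28,145,60],14],
    [[0,0,0],[31,160,60],14],
    [[0,0,0],[33,170,60],14],
    [[0,0,0],[33,170,60],14],
  ],
)

```text
t: 17.9
ee_pos: [534.8, 159.6, 230.9]
orientation: [2.42, 2.002, -0.002]
ft_force: [0.2, -1.2, -4.7]
width: 19.4
```

```bash
python3 - <<'E'
from h import *
s=monitor.get_obs(); im,c=snap('wrist','w14.png')
print(s['ee_pos'],s['width'],s['ft_force'],s['t'])
for n in('wrist','scene','side'):
    if n!='wrist': im,c=snap(n,n+'14.png')
    for q in("pan_top","shield"):
        for r in place_of(q,n)[:1]:
            P=w(r["point"],c); print(n,q,round(r["confidence"],2),P.round(1),px(P,c).round())
c=cam('scene'); print(onz((414.3-.3,259.7-.3),84,c))
for n in('wrist','scene','side'):
    print(n,px([547,268,84],cam(n)))
E
```

```text
[534.77016804 159.64150242 230.90573012] 19.392233135543858 [ 0.24358636 -1.23919278 -4.66054002] 17.9
wrist pan_top 0.95 [545.3 262.3  87.2] [307.  80.]
wrist shield 0.53 [548.3 262.8  85.8] [310.  79.]
scene pan_top 0.8 [546.4 268.   82.8] [415. 260.]
scene shield 0.66 [547.1 269.1  66.4] [414. 263.]
side pan_top 0.71 [505.9  -9.6  -2.6] [330. 207.]
side shield 0.76 [544.1 263.6  67. ] [298. 142.]
[545.53383988 265.6313146   84.        ]
wrist [305.82349996  71.52355811]
scene [414.66604319 260.0268244 ]
side [297.33446854 136.7270226 ]
```

View pics/w14.png

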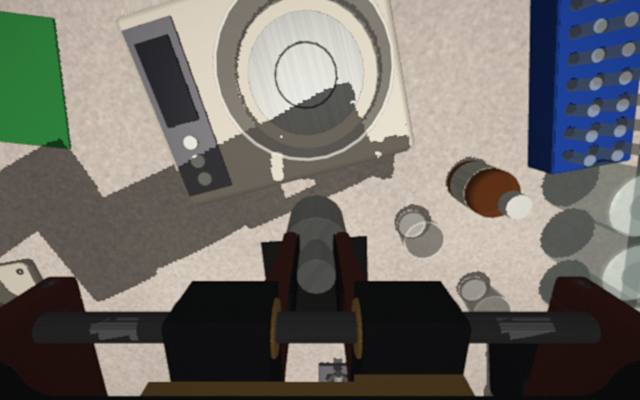

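View pics/side14.png

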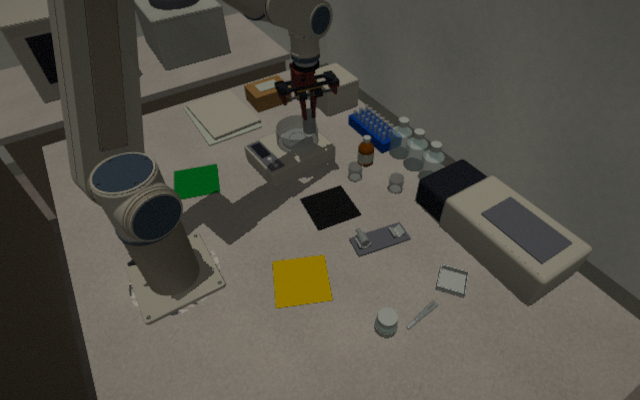

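```bash
python3 - <<'E'
from h import *
im=cv2.imread('pics/w14.png'); c=cam('wrist')
print(onz((306,74.5),84,c), onz((275,74),84,c),onz((337,74),84,c),onz((306,41),84,c),onz((306,108),84,c))
cv2.imwrite('pics/w14c.png',cv2.resize(im[20:130,245:365],None,fx=5,fy=5,interpolation=cv2.INTER_CUBIC))
im=cv2.imread('pics/scene14.png');cv2.imwrite('pics/sc14c.png',cv2.resize(im[230:300,375:455],None,fx=8,fy=8,interpolation=cv2.INTER_CUBIC))
E
```

```text
[546.64232464 265.39784801  84.        ] [517.82475345 271.40233561  84.        ] [575.64875952 260.2563866   84.        ] [552.35851243 293.55059621  84.        ] [540.56740614 235.47831821  84.        ]
```

View pics/w14c.png

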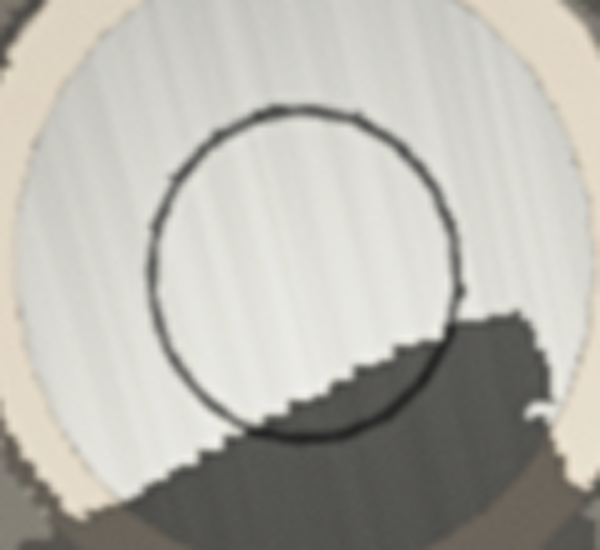

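View pics/sc14c.png

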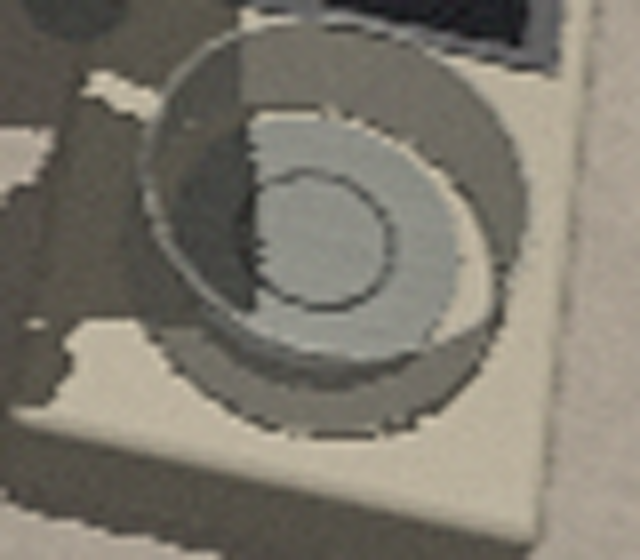

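carry_out(
  targets=[
    [[0,0,0],[2,15,0],14],
    [[0,0,0],[5,40,0],14],
    [[0,0,0],[8,65,0],14],
    [[0,0,0],[10,85,0],14],
    [[0,0,0],[12,100,0],14],
    [[0,0,0],[12,107,0],14],
    [[0,0,0],[12,107,-15],14],
    [[0,0,0],[12,107,-30],14],
    [[0,0,0],[12,107,-40],14],
    [[0,0,0],[12,107,-40],14],
  ],
)

```text
t: 19.18
ee_pos: [545.6, 264.3, 189.9]
orientation: [2.422, 1.999, -0.007]
ft_force: [-0.5, -1.1, -4.2]
width: 19.3
```

```bash
python3 - <<'E'
from h import *
s=monitor.get_obs(); im,c=snap('wrist','w15.png')
print(s['ee_pos'],s['orientation'],s['width'],s['ft_force'],s['t'])
print('ctr',px([547,266.5,84],c),'rim',px([547,266.5,130],c))
im,c=snap('scene','sc15.png');cv2.imwrite('pics/sc15c.png',cv2.resize(im[210:300,365:465,::-1],None,fx=7,fy=7,interpolation=cv2.INTER_CUBIC))
im,c=snap('side','s15.png');cv2.imwrite('pics/s15c.png',cv2.resize(im[80:180,240:360,::-1],None,fx=6,fy=6,interpolation=cv2.INTER_CUBIC))
E
```

```text
[545.64595259 264.29969033 189.91264751] [ 2.42162691  1.99947473 -0.00651673] 19.282714814631095 [-0.50291256 -1.14500899 -4.16988444] 19.1833
ctr [317.22550541 193.41389903] rim [317.38343546 210.33036451]
```

View pics/w15.png

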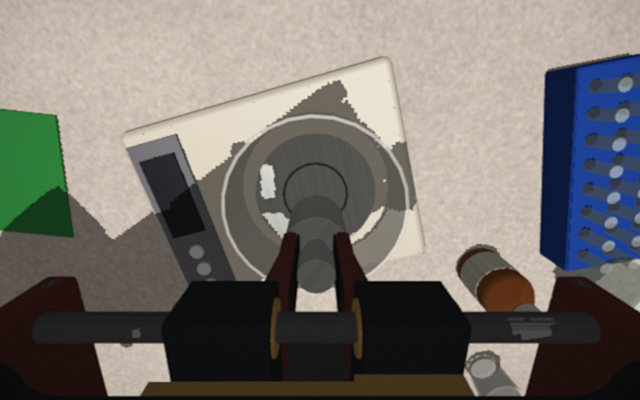

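View pics/sc15c.png

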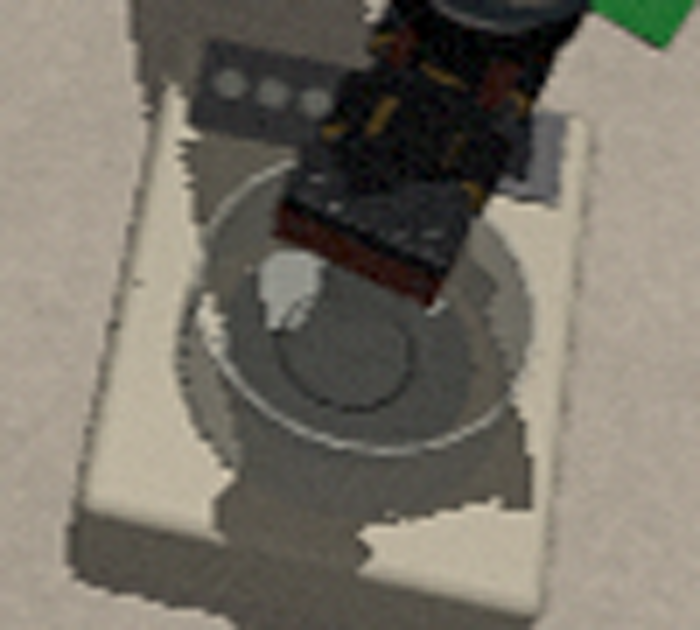

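View pics/s15c.png

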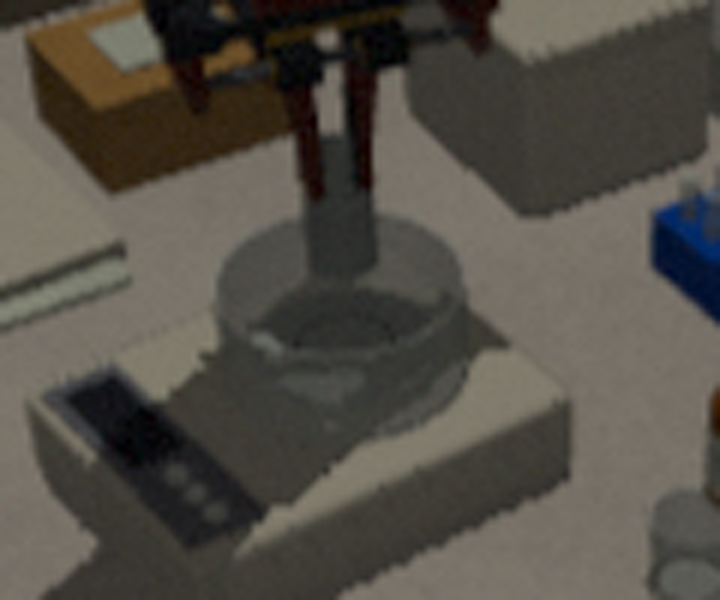

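carry_out(
  targets=[
    [[0,0,0],[0,0,-5],14],
    [[0,0,0],[0,0,-13],14],
    [[0,0,0],[0,0,-21],14],
    [[0,0,0],[0,0,-29],14],
    [[0,0,0],[0,0,-36],14],
    [[0,0,0],[0,0,-42],14],
    [[0,0,0],[0,0,-44],14],
    [[0,0,0],[0,0,-44],14],
  ],
)

```text
t: 20.0
ee_pos: [546.8, 265.1, 147.4]
orientation: [2.421, 1.999, -0.002]
ft_force: [0.4, -0.2, -4.2]
width: 19.3
```

```bash
python3 - <<'E'
from h import *
s=monitor.get_obs(); im,c=snap('wrist','w16.png')
print(s['ee_pos'],s['orientation'],s['width'],s['ft_force'],s['t'])
x,y,z=s['ee_pos']; print('ctr',px([547,266.5,84],c),'foot',px([x,y,z-49.4],c),'drop',px([x,y,84],c))
cv2.imwrite('pics/w16c.png',cv2.resize(im[90:310,190:450,::-1],None,fx=3,fy=3,interpolation=cv2.INTER_CUBIC))
im,c=snap('side','s16.png');cv2.imwrite('pics/s16c.png',cv2.resize(im[80:180,240:360,::-1],None,fx=6,fy=6,interpolation=cv2.INTER_CUBIC))
E
```

```text
[546.79947708 265.0849983  147.4273856 ] [ 2.42094416e+00  1.99930490e+00 -1.60106735e-03] 19.260116890743742 [ 0.42930503 -0.1926445  -4.238366  ] 20.0
ctr [315.94980833 210.14444572] foot [316.06439066 218.27093366] drop [316.03831216 211.84938453]
```

View pics/w16c.png

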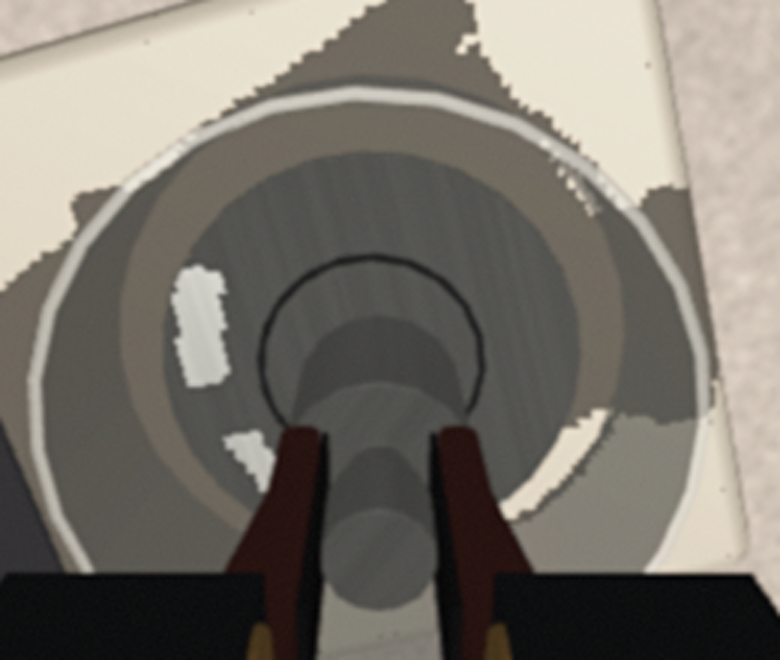

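View pics/s16c.png

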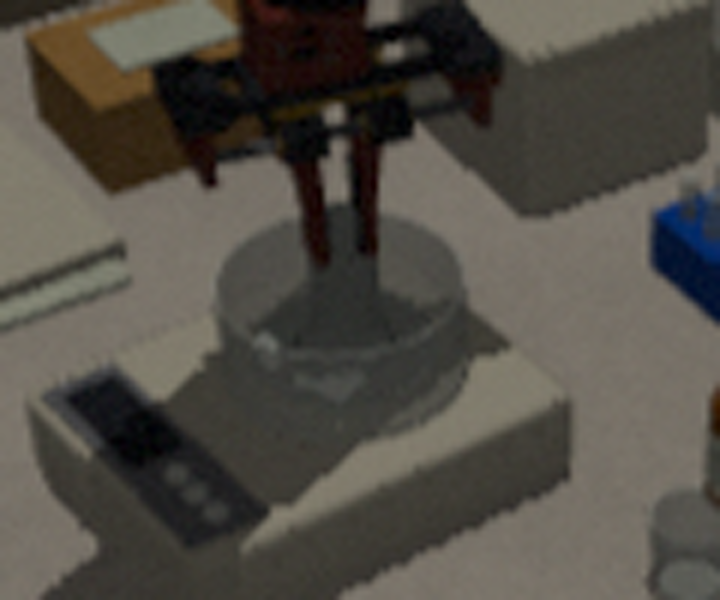

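carry_out(
  targets=[
    [[0,0,0],[-1,1,-3],14],
    [[0,0,0],[-1,1,-6],14],
    [[0,0,0],[-1,1,-9],14],
    [[0,0,0],[-1,1,-11],14],
    [[0,0,0],[-1,1,-12],14],
    [[0,0,0],[-1,1,-12],14],
    [[0,0,0],[-1,1,-12],14],
  ],
)

```text
t: 20.68
ee_pos: [546.2, 266.3, 136.3]
orientation: [2.421, 1.999, 0.001]
ft_force: [-0.1, 0.3, -4.5]
width: 19.6
```

carry_out(
  targets=[
    [[0,0,0],[0,0,-0.7],14],
    [[0,0,0],[0,0,-1.4],14],
    [[0,0,0],[0,0,-2],14],
    [[0,0,0],[0,0,-2],14],
    [[0,0,0],[0,0,-2],14],
    [[0,0,0],[0,0,-2],14],
  ],
)

```text
t: 21.18
ee_pos: [546.3, 266.3, 134.4]
orientation: [2.421, 1.999, 0.001]
ft_force: [0.9, -0.4, -4.0]
width: 19.0
```

carry_out(
  targets=[
    [[0,0,0],[0,0,-0.7],14],
    [[0,0,0],[0,0,-1.4],14],
    [[0,0,0],[0,0,-2],14],
    [[0,0,0],[0,0,-2],14],
    [[0,0,0],[0,0,-2],14],
    [[0,0,0],[0,0,-2],14],
  ],
)

```text
t: 21.68
ee_pos: [546.3, 266.3, 132.5]
orientation: [2.421, 1.999, 0.001]
ft_force: [0.7, 0.1, -3.1]
width: 19.4
```

carry_out(
  targets=[
    [[0,0,0],[0,0,-0.5],14],
    [[0,0,0],[0,0,-1],14],
    [[0,0,0],[0,0,-1.5],14],
    [[0,0,0],[0,0,-1.5],14],
    [[0,0,0],[0,0,-1.5],14],
    [[0,0,0],[0,0,-1.5],14],
  ],
)

```text
t: 22.18
ee_pos: [546.4, 266.3, 131.0]
orientation: [2.421, 1.999, 0.001]
ft_force: [0.2, -0.1, -0.9]
width: 18.9
```

carry_out(
  targets=[
    [[0,0,0],[0,0,-0.5],14],
    [[0,0,0],[0,0,-1],14],
    [[0,0,0],[0,0,-1],14],
    [[0,0,0],[0,0,-1],14],
    [[0,0,0],[0,0,-1],14],
  ],
)

```text
t: 22.6
ee_pos: [546.4, 266.3, 130.0]
orientation: [2.421, 1.999, 0.001]
ft_force: [1.0, -0.8, 0.1]
width: 19.7
```

```bash
python3 - <<'E'
from h import *
s=monitor.get_obs(); im,c=snap('wrist','w17.png')
print(s['ee_pos'],s['width'],s['ft_force'],s['t'])
cv2.imwrite('pics/w17c.png',cv2.resize(im[90:310,190:450,::-1],None,fx=3,fy=3,interpolation=cv2.INTER_CUBIC))
E
```

```text
[546.40635171 266.31077114 130.01068537] 19.661415291090453 [ 0.95179536 -0.8414371   0.06374072] 22.6
```

View pics/w17c.png

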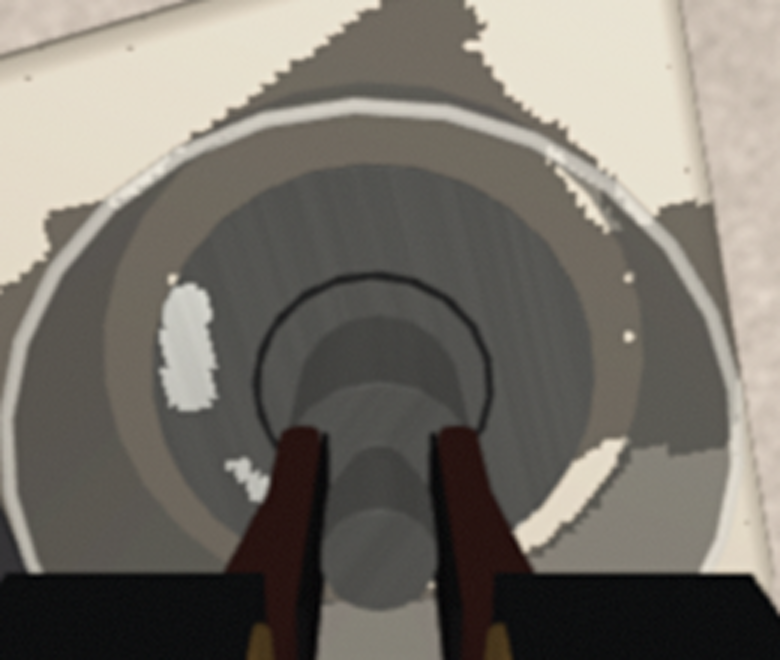

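```bash
python3 - <<'E'
from h import *
c=cam('wrist'); f=lambda x,y,z=80:onz((190+(x+.5)/3-.5,90+(y+.5)/3-.5),z,c)
t=f(375,274);e=f(379,316);l=f(257,380);r=f(491,380)
u=np.array([.191,.982]);k=np.array([.982,-.191])
print(t.round(1),e.round(1)); print('ring top along a',t[:2]@u,'foot edge',e[:2]@u,'gap',(t-e)[:2]@u)
print('ring across',l[:2]@k,r[:2]@k,'weight across', [f(297,400)[:2]@k,f(463,400)[:2]@k])
s=monitor.get_obs()['ee_pos'];print('tcp',s[:2]@u,s[:2]@k)
E
```

```text
[550.9 294.5  80. ] [549.8 284.   80. ]
ring top along a 394.3980135051575 foot edge 383.88014698788953 gap 10.517866517267972
ring across 455.37954157838755 513.5847275565023 weight across [np.float64(465.19388478704195), np.float64(506.775049862236)]
tcp 365.8783033464693 485.6854774964049
```

The weight's load is on the pan (force ≈0). It is about 2 mm off centre, well inside the ring's 8 mm clearance. Release.

carry_out(
  targets=[
    [[0,0,0],[0,0,0],20],
    [[0,0,0],[0,0,0],22],
    [[0,0,0],[0,0,0],25],
    [[0,0,0],[0,0,0],30],
    [[0,0,0],[0,0,0],36],
    [[0,0,0],[0,0,0],42],
    [[0,0,0],[0,0,0],42],
    [[0,0,0],[0,0,0],42],
  ],
)

```text
t: 23.32
ee_pos: [546.2, 266.3, 129.9]
orientation: [2.421, 1.999, 0.001]
ft_force: [1.2, -0.6, 0.3]
width: 42.1
```

```bash
python3 - <<'E'
from h import *
s=monitor.get_obs(); im,c=snap('wrist','w18.png')
print(s['ee_pos'],s['width'],s['ft_force'],s['t'])
cv2.imwrite('pics/w18c.png',cv2.resize(im[90:310,190:450,::-1],None,fx=3,fy=3,interpolation=cv2.INTER_CUBIC))
E
```

```text
[546.21522935 266.29385067 129.87323659] 42.087502332096506 [ 1.16905864 -0.5710908   0.25460018] 23.3167
```

View pics/w18c.png

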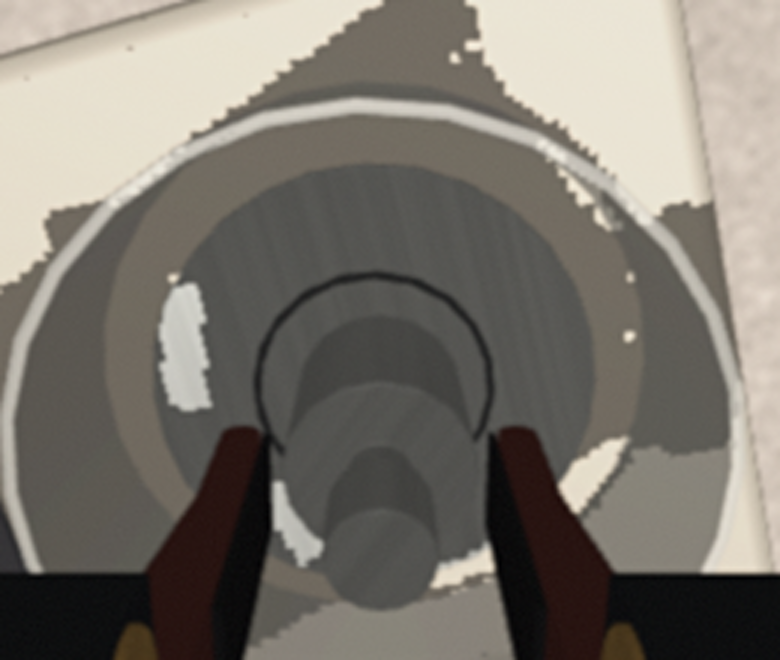

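Released; it didn't move. Retreat straight up.

carry_out(
  targets=[
    [[0,0,0],[0,0,5],42],
    [[0,0,0],[0,0,15],42],
    [[0,0,0],[0,0,30],42],
    [[0,0,0],[0,0,50],42],
    [[0,0,0],[0,0,75],42],
    [[0,0,0],[0,0,100],42],
    [[0,0,0],[-5,-30,110],42],
    [[0,0,0],[-12,-60,120],42],
    [[0,0,0],[-20,-90,120],42],
    [[0,0,0],[-20,-90,120],42],
  ],
)

```text
t: 24.2
ee_pos: [525.1, 172.7, 251.5]
orientation: [2.422, 1.996, 0.001]
ft_force: [-0.4, 0.3, -1.0]
width: 41.9
```

```bash
python3 - <<'E'
from h import *
s=monitor.get_obs(); im,c=snap('wrist','w19.png'); print(s['ft_force'],s['t'])
im,c=snap('scene','sc19.png')
for q in("large_center","large_knob","small_center"):
    for r in place_of(q,'scene')[:1]:
        P=w(r["point"],c); print(q,round(r["confidence"],2),P.round(1))
E
```

```text
[-0.38560562  0.26996351 -0.97178551] 24.2
large_center 0.56 [546.4 261.3 106.3]
large_knob 0.72 [548.6 267.9 147.2]
small_center 0.43 [ 505.9 -194.    29.9]
```

View pics/w19.png

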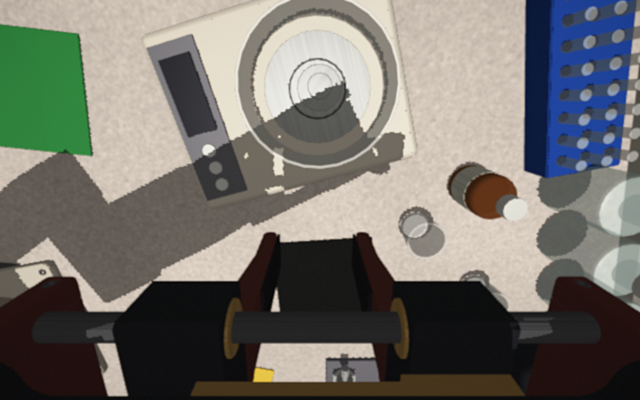

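View pics/sc19.png

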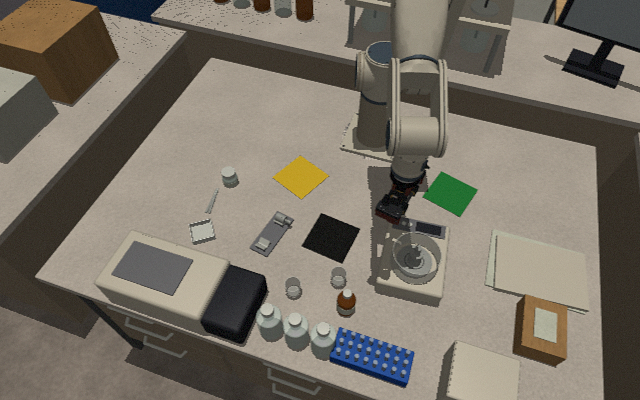

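The weight stands inside the ring (wrist image (319,87)). The smaller weight is still in its cradle at scene (283,218), and nothing else has moved. Handing in.

```bash
python3 - <<'E'
from h import *
print(order.close_job())
E
```

```text
the job is handed in; nothing more can be done
None
```

The larger weight is standing upright on the balance pan inside the engraved ring, and the job was handed in at about 24 s.

- **On the mat:** I picked the larger weight up by its cylinder, turned it upright and set it on the black mat. I let go there, and the camera confirmed it stood free. On touching down it was pressed into the mat with about 16 N before I eased off.
- **On the pan:** I took it again from above by the knob, carried it over the draught ring and lowered it until the pan held its full weight (wrist force about 0). I then opened the fingers and withdrew.

**Last checks:** The weight did not move on release. It sits about 2 mm off the pan's centre, where the ring leaves 8 mm of clearance. I measured that just before release and did not correct it. The pan's depth cannot be read directly. The gripper came down about 4 mm between first contact and release, which agrees with the expected sinking. The smaller weight is still in its cradle, and the other things look unmoved in the last picture.

**Disagreements:** The camera estimates of the pan centre differed by up to about 5 mm. The wrist camera was about 3 mm off at a distance, so I relied on close-up views for the final positions.

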